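Hang the snap gauge back between its neighbours

ROBOT

A 6-joint arm with a two-finger parallel gripper is mounted at the origin on a cart in front of the work surface, level with it; the furniture and walls round the work are solid. World frame = base frame: x ahead of the robot, y to its left, z up, the work surface at z = 0. Lengths are in mm, angles in rad, forces in N, time in s.
With the tool pointing down it reaches from about 350 to 775 mm from the base axis. Payload 7.3 kg.
Tool frame: the origin (TCP) lies between the finger pads; the fingertips stand 22 mm ahead of it and the grasp point (between the pads) lies 3 mm ahead of it (nose_length is the distance from the TCP to the fingertips, in mm); z points along the fingers, y is the direction in which the jaws open and shut (so a half turn about z gives the same grasp; the last joint's range is limited). The gripper opens to 92 mm and grips with 3 to 60 N. Pads are 19 mm wide; open, the fingers measure 130 mm over their backs; the gripper's body (75 mm by 190 mm) begins 47 mm behind the grasp point.
Start: joints at [1.009, 0.342, 1.524, -0, 1.275, -0.146], TCP at [212.046, 480.291, 248.741] pointing down, gripper open.
Joint ranges: [-2.53, 2.53], [-0.77, 2.02], [0.04, 2.7], [-1, 4.14], [0.28, 2.66], [-3.11, 3.11]. Speed limits (rad/s): [2.57, 2.57, 3.14, 3.14, 3.14, 3.14].

INTERFACE

Orientations are given as [roll, pitch, yaw] about the fixed x, y, z axes, in that order (R = Rz(yaw) Ry(pitch) Rx(roll)).
In Python, from plant import get_obs, capture, close_job, nose_length gives the robot as it stands.
- The arm moves only by the tool step_arm, never from a script. Its argument "increments" is text: rows parted by semicolons, each of 7 numbers parted by spaces: the turn, a rotation vector about the tool's x, y, z in rad, then the shift along the tool's x, y, z in mm, then the opening, from -1 (shut) to 1 (fully open). A call has 1 to 20 rows; each row is the pose to reach, as a shift and turn from the pose commanded when the call began, along the tool's axes at that moment; what a row does not reach only later rows make up. A row lasts 1/8 s, in which the tool goes at most 62.5 mm and 10.7 degrees, less where a joint would pass 70% of its speed; a pose out of reach is approached as far as the arm can. A call with a gripper value outside its range is refused whole. The fingers move at their own pace and stop on an object; the grip force is fixed at half the most. Time passes only in rows, so rows that repeat a pose let the fingers close. It gives the time, the measured TCP pose, the force and the opening at its end, in the units of the state.
- get_obs(): the state, without advancing time (a new reading comes with each control period).
- capture(name): name is "scene" or "top"; returns a dict with "frame" (400x640x3 uint8, red, green, blue), "K" (3x3 intrinsics, pixels), "distortion" ([k1, k2, p1, p2, k3] as OpenCV has them; the pictures are not rectified), "extrinsics" (4x4, takes a point from world to camera coordinates). Camera axes: x right, y down, z forward; pixel columns grow to the right and rows downward; lengths in mm; the calibration is good to about 2 mm. A picture is of the moment at which its call begins. There is no depth.
- close_job(): hands the job in, once; it reports no verdict.
The state is a dict: "time": time; "joint_positions": joint angles; "dq": joint speeds; "tau": joint torques, N m; "tool_pos": TCP position; "tcp_rot": TCP orientation; "contact_force": force on the tool from outside, world axes, zero at the start; "moment": the same for the moment, N m; "grip_width": finger opening in mm.
Only numpy, scipy, OpenCV 4.12 (cv2) and the standard library are available. Lean on these libraries where they do the work, as an engineer would, in place of code of your own. Each camera call takes 0.05 s, during which the arm holds its last target.

TASK

Take the red-handled snap gauge off its wooden rest and hang it on the free middle prong of the gauge rack, between the two blue-handled gauges, dropped fully home into the groove in that prong and let go. The groove lies a little further in or out each time: find it by feel, pressing only lightly on the sprung prong, and do not dislodge or shove the two hanging gauges.

Things in the scene. Friction and masses are not known exactly. Their poses are not given: they have to be found in the camera images.
- gauge: red-handled horseshoe gauge, 0.15 kg, steel plate 8 mm thick (x), 44 wide (y). Origin: middle of the bridge's underside, which bears on a prong. Bridge 14 mm high, above it the red grip, 14 to 56 mm over the origin, 12 thick (x), 22 wide: pinch across x from above, lift straight up. Mouth 16 mm wide between legs 14 wide, +y leg 62, -y leg 40 mm long. May hang either way round
- left_gauge: blue-handled gauge of the same shape, size and origin, hanging loose on the rack's left (+y) prong; must stay in its groove
- right_gauge: blue-handled gauge of the same shape, size and origin, hanging loose on the rack's right (-y) prong; must stay in its groove
- rack: fixed gauge rack: base 130 x 190 mm, upright plate (front face at x = +52 mm, top 121 mm high) and three level prongs that point to -x, at y = -49, 0, +49 mm. Origin: centre of the base's underside, z up. Prongs are 9 mm wide, flat crest 120 mm high, crossed by one groove 11 mm wide, 6 deep, lips rounded 2 mm. A gauge is home when its bridge is on the groove's floor, 114 mm high
- middle (a point): point on the crest of the free middle prong, over the rack's origin, 120 mm high; rack's axes. The prong is clamped at a new depth each time: its groove lies 5 to 18 mm either in front (-x) or behind this point and is not reported; look or feel for it. Flat crest reaches 50 mm in front of the groove and back to the upright. A gauge here has about 5 mm to each neighbour
- rest: fixed wooden rest where the red gauge starts: base 80 x 90 x 8 mm with an upright fin along x, 9 mm wide, 77 high; the gauge hangs over it in a notch 14 mm wide, 7 deep (bridge underside 70 mm high). Origin: centre of its underside
- prong (a joint): how far the sprung middle prong is pressed down, m; 0 at rest. It starts to yield at about 3.5 N, then 1 mm for every 2.4 N, stop at 10 mm. More than 5 mm (about 15 N) overstrains its spring. The outer prongs are rigid
There are look-alikes about, which are no part of the job. Leave any green look-alike of the gauge alone.

How it is judged:
By the outcome, as a careful person would: the job done as asked, in the order asked, and still so for the second after the job is handed in, with the robot touching nothing.
It also fails if it takes over 64 s, if anything falls off the work surface, if the arm or the gripper's body presses on something with over 40 N, if the wrist force passes 120 N, or if a joint passes its speed limit or range.

## Working session

There is one attempt and no reset: what is moved stays moved. The work goes in short steps, Python scripts to look and compute and a tool call to move; the robot and the scene stay as the last step left them, time stands still between calls to the robot, and variables do not carry over. Pictures are saved under pics/ and viewed, and the job is handed in when it is done.

Besides the shell and the picture viewer there is one more tool, called after "Emit:" as name(argument=value, ...) on one line, values as JSON. step_arm: Moves the arm, as the interface text tells. Its arguments: {"type":"object","properties":{"increments":{"type":"string"}},"required":["increments"]}

```bash
mkdir -p pics; ls; python3 - <<'E'
from plant import *
import cv2,pickle
d={}
for n in("scene","top"):
    c=capture(n);d[n]=c;cv2.imwrite(f"pics/{n}0.png",c["frame"][:,:,::-1]);print(n,c["K"].tolist(),c["distortion"],c["extrinsics"].round(3).tolist() if hasattr(c["extrinsics"],'round') else c["extrinsics"])
pickle.dump(d,open("c0.pkl","wb"));print(get_obs(),nose_length)
E
```

```text
pics
scene [[468.1968617146884, 0.0, 324.8830493121272], [0.0, 468.1968617146884, 198.73548254454863], [0.0, 0.0, 1.0]] [0.00782537 0.         0.         0.         0.        ] [[0.618, -0.786, -0.0, -309.121], [-0.477, -0.374, -0.795, 310.237], [0.625, 0.492, -0.606, 754.741], [0.0, 0.0, 0.0, 1.0]]
top [[373.97004611905015, 0.0, 318.15270820540593], [0.0, 373.97004611905015, 208.78205406230495], [0.0, 0.0, 1.0]] [-0.07454896  0.          0.          0.          0.        ] [[0.058, -0.998, 0.001, -21.963], [-0.978, -0.057, -0.202, 502.564], [0.202, 0.011, -0.979, 848.368], [0.0, 0.0, 0.0, 1.0]]
{'time': 0.1, 'joint_positions': array([ 1.00900616e+00,  3.42644327e-01,  1.52491417e+00,  2.48068393e-05,
        1.27539863e+00, -1.45993298e-01]), 'dq': array([ 0.00052035, -0.00135879, -0.00105654, -0.00093694, -0.00055713,
        0.00062036]), 'tau': array([ 2.02054965e-03, -4.32002950e+01, -2.44696480e+01,  7.20975478e-02,
        5.25530765e-02, -6.28480802e-05]), 'tool_pos': array([211.850322  , 479.99917971, 248.12152049]), 'tcp_rot': array([-3.14024615e+00, -2.21967236e-04,  2.72578840e+00]), 'contact_force': array([ 1.13259815, -0.21776908, -0.19567851]), 'moment': array([ 0.00627291, -0.01675627, -0.00442882]), 'grip_width': 91.70291479856516} 22.0
```

View pics/scene0.png

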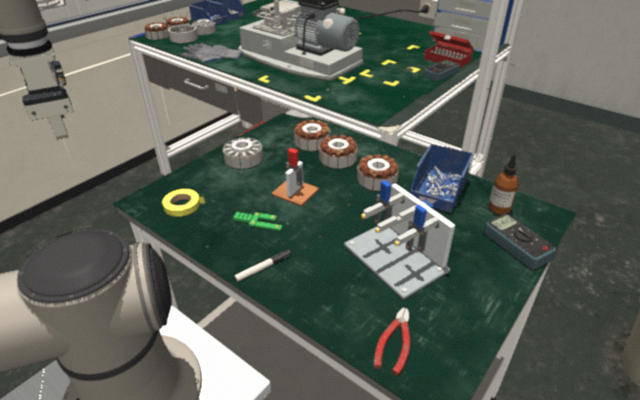

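View pics/top0.png

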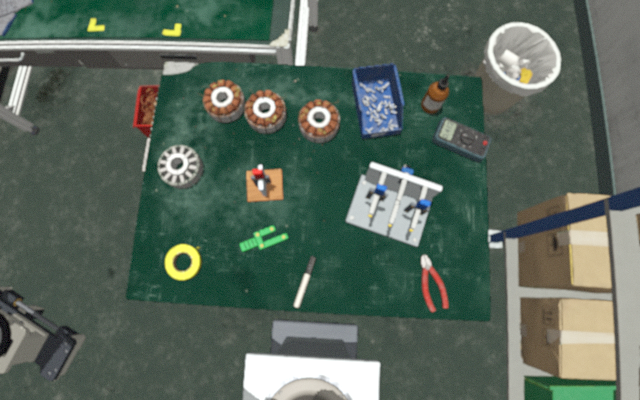

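```bash
python3 - <<'E'
import cv2,pickle
d=pickle.load(open("c0.pkl","rb"))
s=d["scene"]["frame"][:,:,::-1];t=d["top"]["frame"][:,:,::-1]
f=lambda im,x,y,w,h,k:cv2.resize(im[y:y+h,x:x+w],None,fx=k,fy=k,interpolation=cv2.INTER_CUBIC)
cv2.imwrite("pics/a1.png",f(s,340,170,130,130,6)[:600]) 
cv2.imwrite("pics/a1.png",f(s,340,175,125,120,5))
cv2.imwrite("pics/a2.png",f(t,340,155,110,95,6))
cv2.imwrite("pics/a3.png",cv2.hconcat([f(s,265,140,60,70,6),f(t,235,155,60,70,6)]))
E
```

```text
(no output)
```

View pics/a1.png

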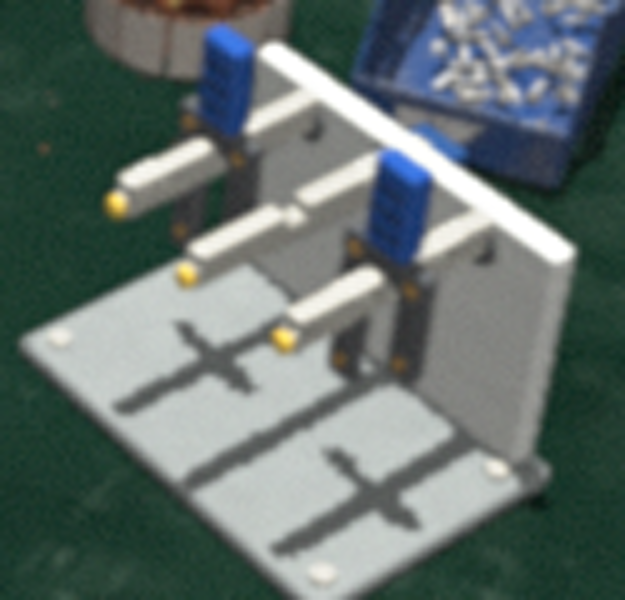

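View pics/a2.png

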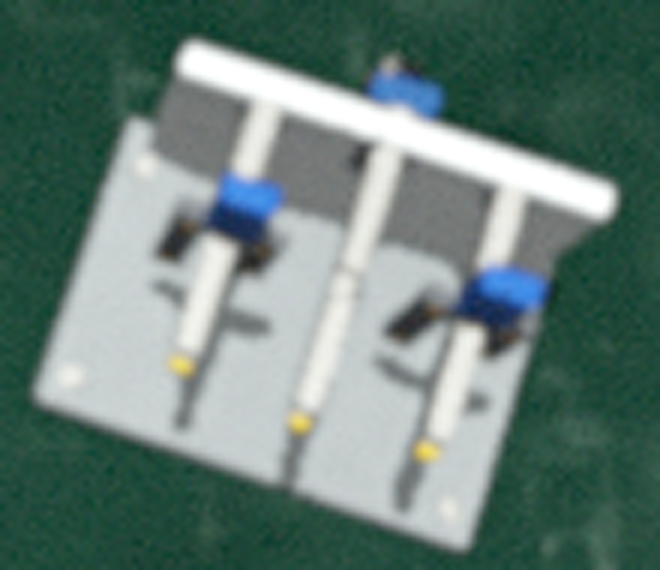

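View pics/a3.png

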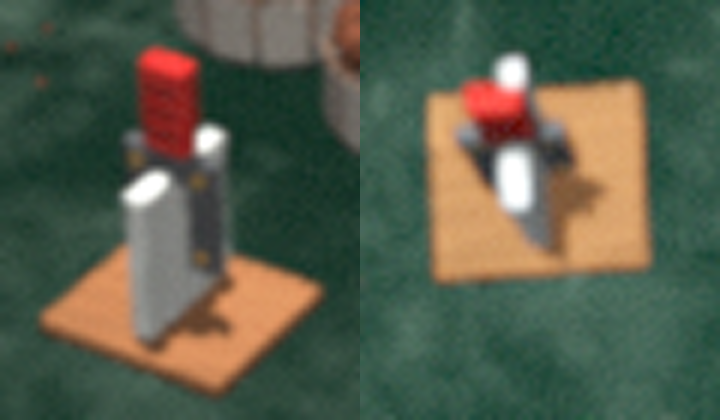

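```bash
cat > h.py <<'E'
import numpy as np,cv2,pickle
from scipy.optimize import least_squares
d=pickle.load(open("c0.pkl","rb"))
def proj(n,P):
    c=d[n];E=np.array(c["extrinsics"]);
    return cv2.projectPoints(np.array(P,float).reshape(-1,1,3),cv2.Rodrigues(E[:3,:3])[0],E[:3,3],np.array(c["K"]),np.array(c["distortion"]))[0][:,0]
def un(k,ox,oy,pts): return (np.array(pts,float)+.5)/k-.5+[ox,oy]
def W(p,P):
    c,s=np.cos(p[2]),np.sin(p[2]);P=np.array(P,float)
    return np.c_[p[0]+c*P[:,0]-s*P[:,1],p[1]+s*P[:,0]+c*P[:,1],P[:,2]]
E
cat > fit.py <<'E'
from h import *
tp=un(6,340,155,[(37,397),(468,548),(132,120),(178,78),(612,220),(182,365),(300,422),(427,450),(347,285)])
sp=un(5,340,175,[(22,342),(545,470),(265,50),(570,258),(117,203),(187,272),(285,338),(292,213)])
def mod(q):
    p=q[:3];t,Y,g,a,b=q[3:]
    B=[(-65,95,t),(-65,-95,t),(65,95,t),(52,Y,121),(52,-Y,121),(a,49,115),(g-52,0,115),(b,-49,115),(g,0,116)]
    S=[B[0],(65,-95,t),B[3],B[4],B[5],B[6],B[7],B[8]]
    return (proj("top",W(p,B))-tp),(proj("scene",W(p,S))-sp)
r=least_squares(lambda q:np.r_[mod(q)[0].ravel(),mod(q)[1].ravel(),(q[3]-8)/4],[520,-200,-.2,8,90,0,-50,-50],loss='soft_l1')
print(r.x.round(3));[print(m.round(1).tolist()) for m in mod(r.x)]
tq=un(6,235,155,[(68,95),(280,82),(75,280),(292,265),(133,97)])
sq=un(6,265,140,[(40,322),(218,392),(323,290),(168,57)])
def m2(q):
    p=q[:3];T=[(40,45,8),(40,-45,8),(-40,45,8),(-40,-45,8),(q[3],q[4],126)]
    S=[T[2],T[3],T[1],T[4]]
    return proj("top",W(p,T))-tq,proj("scene",W(p,S))-sq
r=least_squares(lambda q:np.r_[m2(q)[0].ravel(),m2(q)[1].ravel()],[550,150,0,0,0],loss='soft_l1')
print(r.x.round(3),W(r.x[:3],[(r.x[3],r.x[4],126)]).round(1));[print(m.round(1).tolist()) for m in m2(r.x)]
E
python3 fit.py
```

```text
[ 5.20876e+02 -1.72724e+02 -2.82000e-01  7.84600e+00  8.57150e+01
 -7.36100e+00 -5.52680e+01 -5.51140e+01]
[[0.1, 0.2], [0.4, 0.1], [0.3, -0.5], [0.4, -1.6], [0.0, -0.8], [0.4, 0.1], [1.1, -0.5], [1.4, 0.3], [0.1, 0.7]]
[[-0.7, -0.0], [1.6, 0.5], [-2.0, -0.0], [-2.2, 1.0], [-0.4, -1.1], [0.1, -1.0], [-0.4, -1.0], [-0.7, 0.3]]
[5.66802e+02 1.48402e+02 1.28000e-01 7.96000e-01 1.39100e+00] [[567.4 149.9 126. ]]
[[0.7, 0.6], [0.1, 0.4], [0.5, -0.1], [-0.4, -0.1], [-0.0, -0.2]]
[[-0.4, -0.5], [0.2, -0.8], [-0.1, -0.5], [-0.1, 0.3]]
```

```bash
cat >> h.py <<'E'
def go(x,y,z,yaw):
    "needed tool-frame shift/turn from the current pose to target"
    from plant import get_obs
    from scipy.spatial.transform import Rotation as R
    o=get_obs();r0=R.from_euler('xyz',o["tcp_rot"]);r1=R.from_euler('xyz',[np.pi,0,yaw])
    p=np.array(o["tool_pos"]);
    print("pos",p.round(2),"rot",np.round(o["tcp_rot"],4),"t",o["time"],"F",np.round(o["contact_force"],2),"w",round(o["grip_width"],2))
    print("turn",(r0.inv()*r1).as_rotvec().round(4),"shift",r0.inv().apply(np.array([x,y,z])-p).round(2))
E
python3 -c "
from h import *;go(567.4,149.9,200,1.699)"
```

```text
pos [211.85 480.   248.12] rot [-3.1402e+00 -2.0000e-04  2.7258e+00] t 0.1 F [ 1.13 -0.22 -0.2 ] w 91.7
turn [-1.3000e-03  5.0000e-04  1.0268e+00] shift [-458.6  -158.29   48.23]
```

Emit:
step_arm(increments="0 0 0.5 -229 -79 24 1; 0 0 1.027 -458.5 -158.5 48 1;0 0 1.027 -458.5 -158.5 48 1;0 0 1.027 -458.5 -158.5 48 1;0 0 1.027 -458.5 -158.5 48 1;0 0 1.027 -458.5 -158.5 48 1;0 0 1.027 -458.5 -158.5 48 1;0 0 1.027 -458.5 -158.5 48 1;0 0 1.027 -458.5 -158.5 48 1;0 0 1.027 -458.5 -158.5 48 1;0 0 1.027 -458.5 -158.5 48 1;0 0 1.027 -458.5 -158.5 48 1")

```text
time: 1.6
tool_pos: [566.9, 151.1, 201.1]
tcp_rot: [3.141, -0.0, 1.7]
contact_force: [0.1, 1.4, 0.4]
grip_width: 91.9
```

```bash
python3 - <<'E'
from h import *;go(567.4,149.9,113,1.699)
from plant import *
for n in("scene","top"):
    d[n]=capture(n)
f=lambda im,x,y,w,h,k:cv2.resize(im[y:y+h,x:x+w],None,fx=k,fy=k,interpolation=cv2.INTER_CUBIC)
cv2.imwrite("pics/b.png",cv2.hconcat([f(d["scene"]["frame"][:,:,::-1],250,100,95,110,4),f(d["top"]["frame"][:,:,::-1],215,110,95,110,4)]))
E
```

```text
pos [566.87 151.12 201.1 ] rot [ 3.1412e+00 -2.0000e-04  1.7004e+00] t 1.6 F [0.1  1.4  0.38] w 91.9
turn [ 0.0004 -0.0002  0.0014] shift [-1.29  0.33 88.1 ]
```

View pics/b.png

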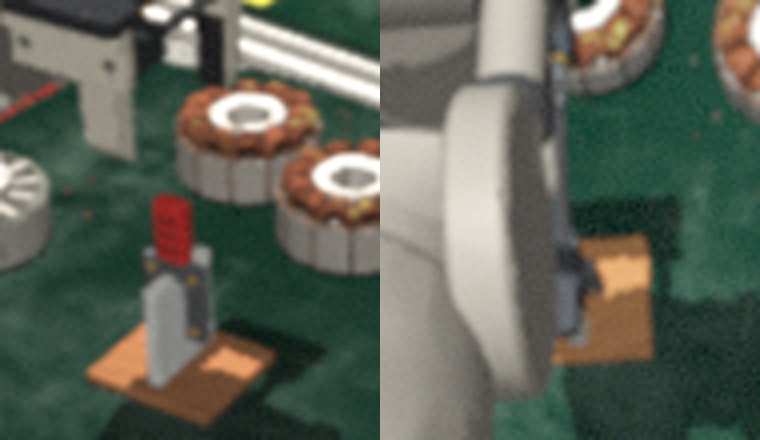

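```bash
python3 - <<'E'
from h import *
p=np.array([567,151,201-22.]);j=np.array([np.sin(1.7),-np.cos(1.7),0]);w=np.array([np.cos(1.7),np.sin(1.7),0])
for s in(-46,-65,46,65):
  for v in (-9.5,9.5): print(s,v,((proj("scene",p+s*j+v*w)-[250,100])*4).round())
E
```

```text
-46 -9.5 [[132. 157.]]
-46 9.5 [[104. 148.]]
-65 -9.5 [[112. 172.]]
-65 9.5 [[ 84. 163.]]
46 -9.5 [[221.  89.]]
46 9.5 [[194.  81.]]
65 -9.5 [[239.  76.]]
65 9.5 [[212.  69.]]
```

Emit:
step_arm(increments="0 0 0.001 -1.3 0.3 45 1;0 0 0.001 -1.3 0.3 80 1;0 0 0.001 -1.3 0.3 88 1;0 0 0.001 -1.3 0.3 88 1;0 0 0.001 -1.3 0.3 88 -1;0 0 0.001 -1.3 0.3 88 -1;0 0 0.001 -1.3 0.3 88 -1;0 0 0.001 -1.3 0.3 88 -1;0 0 0.001 -1.3 0.3 88 -1;0 0 0.001 -1.3 0.3 88 -1;0 0 0.001 -1.3 0.3 88 -1;0 0 0.001 -1.3 0.3 88 -1")

```text
time: 3.2
tool_pos: [567.9, 148.8, 112.7]
tcp_rot: [3.142, -0.0, 1.698]
contact_force: [0.3, -0.4, 0.3]
grip_width: 16.1
```

```bash
python3 - <<'E'
from h import *;go(567.4,149.9,200,1.699)
from plant import *
for n in("scene","top"):
    d[n]=capture(n)
f=lambda im,x,y,w,h,k:cv2.resize(im[y:y+h,x:x+w],None,fx=k,fy=k,interpolation=cv2.INTER_CUBIC)
cv2.imwrite("pics/c.png",cv2.hconcat([f(d["scene"]["frame"][:,:,::-1],250,110,65,100,6),f(d["top"]["frame"][:,:,::-1],235,110,65,100,6)]))
E
```

```text
pos [567.92 148.85 112.73] rot [ 3.1416e+00 -1.0000e-04  1.6978e+00] t 3.2 F [ 0.3  -0.44  0.26] w 16.11
turn [ 0.     -0.0001 -0.0012] shift [  1.12  -0.38 -87.27]
```

View pics/c.png

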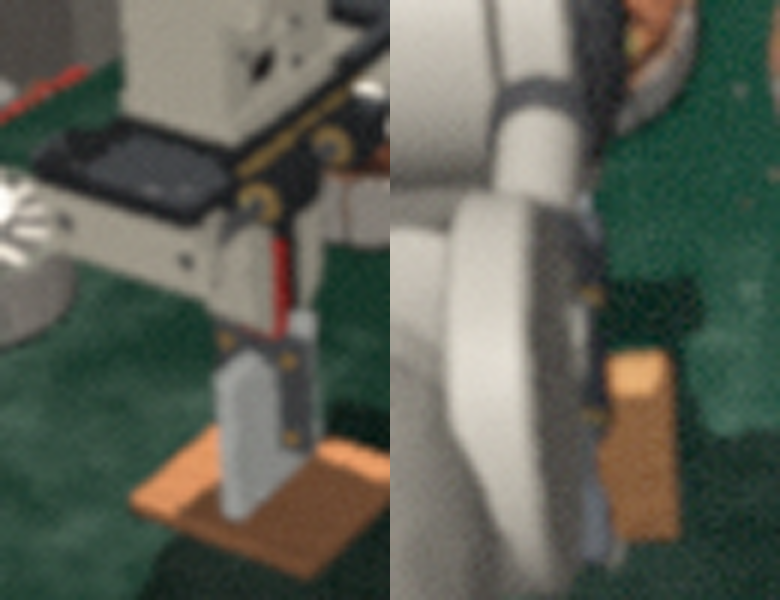

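Emit:
step_arm(increments="0 0 0 0 0 0 -1;0 0 0 0 0 0 -1;0 0 0 0 0 0 -1;0 0 0 0 0 0 -1")

```text
time: 3.8
tool_pos: [567.9, 148.8, 112.7]
tcp_rot: [-3.142, -0.0, 1.698]
contact_force: [-0.0, 0.1, -0.3]
grip_width: 11.9
```

Emit:
step_arm(increments="0 0 0 0 0 -5 -1;0 0 0 0 0 -20 -1;0 0 0 0 0 -60 -1;0 0 0 0 0 -115 -1;0 0 0 0 0 -165 -1;0 0 0 0 0 -180 -1;0 0 0 0 0 -180 -1;0 0 0 0 0 -180 -1")

```text
time: 4.8
tool_pos: [567.1, 148.7, 290.6]
tcp_rot: [-3.138, -0.0, 1.698]
contact_force: [0.2, 0.3, -1.1]
grip_width: 11.2
```

```bash
python3 - <<'E'
from h import *
q=[520.876,-172.724,-.282]
t=W(q,[(-8,-1,292)])[0];print(t);go(*t,1.57+q[2]+.0008)
E
```

```text
[ 512.91371635 -171.45828316  292.        ]
pos [567.11 148.71 290.62] rot [-3.1378e+00 -1.0000e-04  1.6978e+00] t 4.8 F [ 0.21  0.33 -1.09] w 11.24
turn [-0.0038  0.0007  0.409 ] shift [-310.73  -94.31   -1.05]
```

Emit:
step_arm(increments="0 0 0.1 -40 -12 0 -1;0 0 0.2 -95 -29 0 -1;0 0 0.3 -150 -45 0 -1;0 0 0.409 -205 -62 0 -1;0 0 0.409 -260 -79 0 -1;0 0 0.409 -295 -90 0 -1;0 0 0.409 -311 -94.5 0 -1;0 0 0.409 -311 -94.5 0 -1;0 0 0.409 -311 -94.5 0 -1;0 0 0.409 -311 -94.5 0 -1")

```text
time: 6.05
tool_pos: [513.8, -170.3, 292.6]
tcp_rot: [-3.141, -0.0, 1.291]
contact_force: [0.3, 0.9, -1.3]
grip_width: 11.4
```

```bash
python3 - <<'E'
from h import *;go(512.9,-171.5,292,1.289)
from plant import *
for n in("scene","top"):
    d[n]=capture(n)
pickle.dump(d,open("c1.pkl","wb"))
f=lambda im,x,y,w,h,k:cv2.resize(im[y:y+h,x:x+w],None,fx=k,fy=k,interpolation=cv2.INTER_CUBIC)
cv2.imwrite("pics/d.png",f(d["scene"]["frame"][:,:,::-1],335,90,140,145,4))
cv2.imwrite("pics/d2.png",f(d["top"]["frame"][:,:,::-1],310,100,160,150,4))
E
```

```text
pos [ 513.85 -170.28  292.65] rot [-3.1415e+00 -4.0000e-04  1.2907e+00] t 6.05 F [ 0.31  0.86 -1.26] w 11.39
turn [-0.0001 -0.0004  0.0017] shift [-1.43 -0.57  0.65]
```

View pics/d.png

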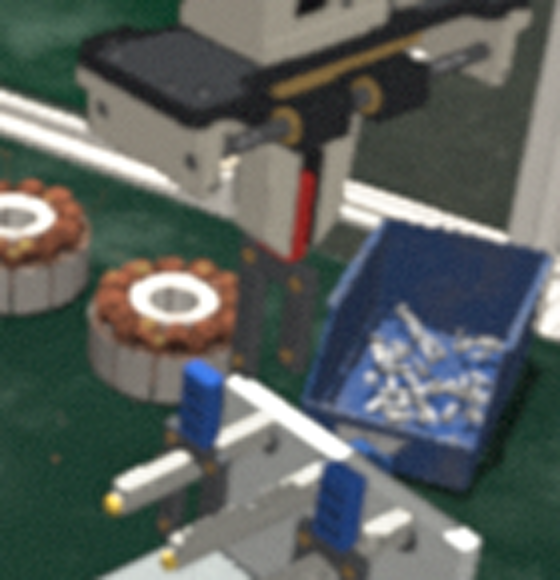

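View pics/d2.png

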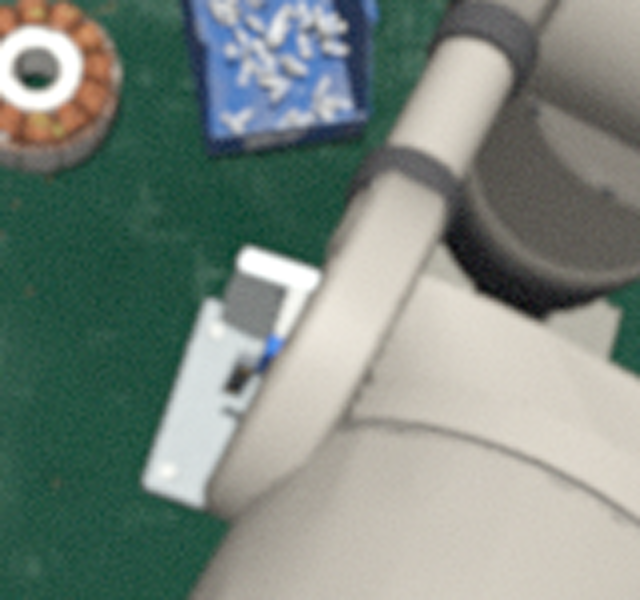

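```bash
cat > ov.py <<'E'
from h import *
import sys
q=[520.876,-172.724,-.282,7.8,85.7,-7.4]
def ov(img,n,ox,oy,w,h,k,q,gz=None,extra=[],out="pics/o.png"):
    im=cv2.resize(img[oy:oy+h,ox:ox+w],None,fx=k,fy=k,interpolation=cv2.INTER_CUBIC)
    def poly(P,col,world=False):
        p=proj(n,P if world else W(q,P));p=((p-[ox,oy]+.5)*k-.5)
        cv2.polylines(im,[np.round(p*8).astype(int).reshape(-1,1,2)],True,col,1,cv2.LINE_AA,3)
    t=q[3];Y=q[4];g=q[5]
    poly([(-65,95,t),(-65,-95,t),(65,-95,t),(65,95,t)],(0,0,255))
    poly([(52,Y,121),(52,-Y,121)],(0,255,255))
    for y in(-49,0,49): poly([(-55,y-4.5,120),(52,y-4.5,120),(52,y+4.5,120),(-55,y+4.5,120)],(255,0,255))
    poly([(g-5.5,-4.5,120),(g+5.5,-4.5,120),(g+5.5,4.5,120),(g-5.5,4.5,120)],(0,255,0))
    for P in extra: poly(P,(255,255,0),True)
    cv2.imwrite(out,im)
def gauge(x,y,z,yaw,long=1):
    L=(62,40) if long>0 else (40,62)
    pr=[(22,-L[0]),(22,14),(-22,14),(-22,-L[1]),(-8,-L[1]),(-8,0),(8,0),(8,-L[0])]
    out=[]
    for xx in(-4,4):
        P=W([x,y,yaw],[(xx,a,b) for a,b in pr]);P[:,2]+=z;out.append(P)
    for xx in(-6,6):
        P=W([x,y,yaw],[(xx,a,b) for a,b in [(11,14),(11,56),(-11,56),(-11,14)]]);P[:,2]+=z;out.append(P)
    return out
if __name__=="__main__":
    ov(d["scene"]["frame"][:,:,::-1].copy(),"scene",340,175,125,120,5,q,out="pics/o1.png")
    ov(d["top"]["frame"][:,:,::-1].copy(),"top",340,155,110,95,6,q,out="pics/o2.png")
    e=pickle.load(open("c1.pkl","rb"))
    a=1.2907-np.pi/2
    for off in[1.]:
        p=np.array([513.85,-170.28])+off*np.array([-np.sin(a),np.cos(a)])
        ov(e["scene"]["frame"][:,:,::-1].copy(),"scene",375,120,60,75,8,q,extra=gauge(p[0],p[1],292.65-42.7,a,1),out="pics/o3.png")
E
python3 ov.py
```

```text
(no output)
```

View pics/o1.png

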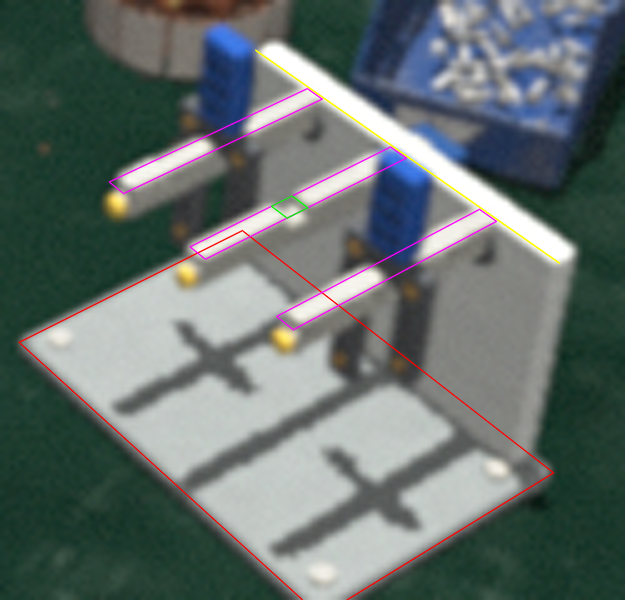

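View pics/o2.png

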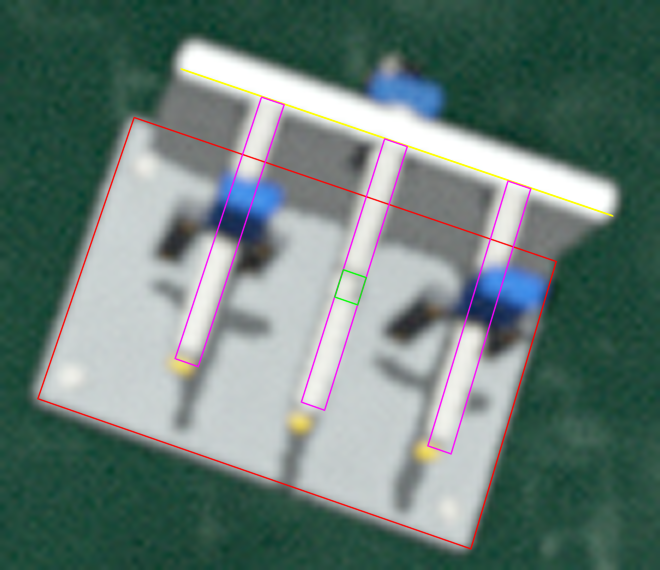

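View pics/o3.png

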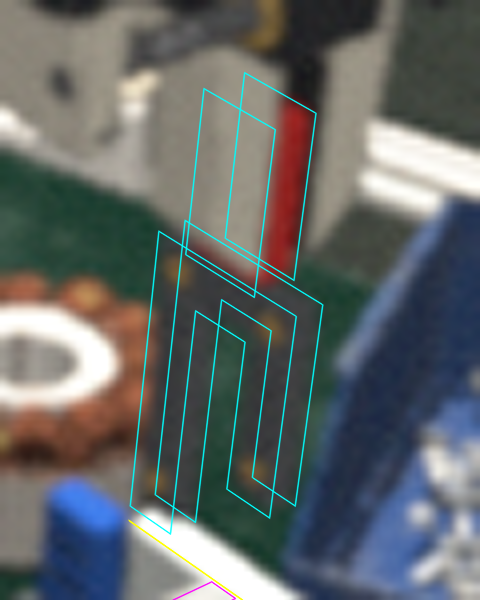

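```bash
python3 - <<'E'
from h import *
f=lambda im,x,y,w,h,k:cv2.resize(im[y:y+h,x:x+w],None,fx=k,fy=k,interpolation=cv2.INTER_CUBIC)
t=d["top"]["frame"][:,:,::-1];s=d["scene"]["frame"][:,:,::-1]
cv2.imwrite("pics/e1.png",f(t,380,170,40,60,10)); cv2.imwrite("pics/e2.png",f(s,372,195,60,45,12))
E
```

```text
(no output)
```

View pics/e1.png

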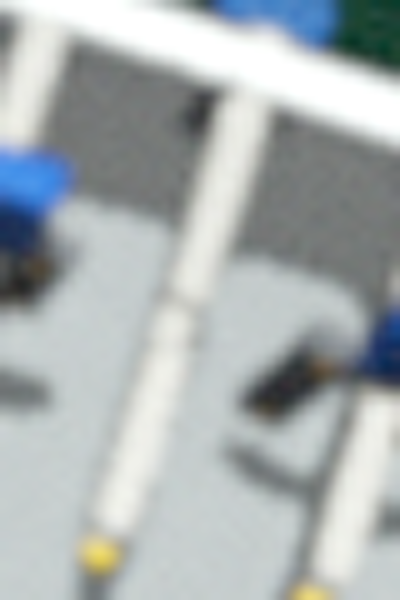

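View pics/e2.png

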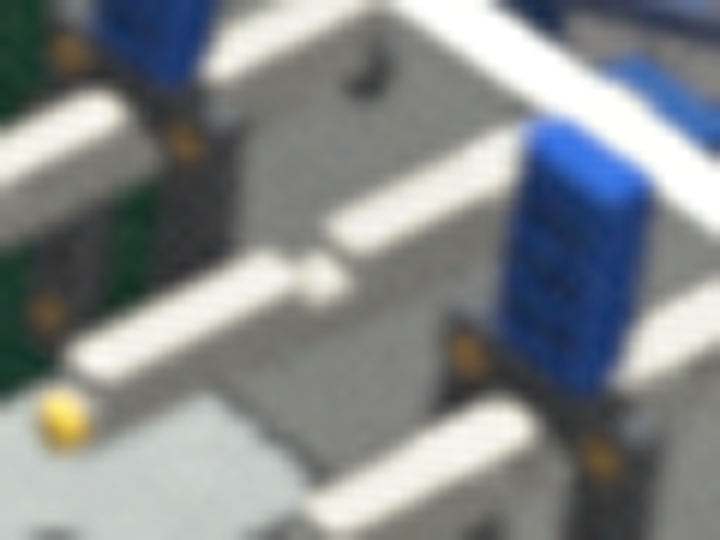

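```bash
cat > fit2.py <<'E'
from h import *
tp=un(6,340,155,[(37,397),(468,548),(132,120)])
tpl=un(6,340,155,[(178,78),(612,220)])
sp=un(5,340,175,[(22,342),(545,470)]);spl=un(5,340,175,[(262,52),(565,262)])
tl={0:un(10,380,170,[(246,100),(218,200),(150,400),(122,500)]),-49:un(10,380,170,[(355,480),(375,420)]),49:un(10,380,170,[(40,60)])}
sl={0:un(12,372,195,[(95,362),(275,268),(345,232),(480,163)]),-49:un(12,372,195,[(420,465)]),49:un(12,372,195,[(285,40),(100,115)])}
def lat(n,p,y,pts,b):
    a=proj(n,W(p,[(-50,y,120),(50,y,120)]))+b;u=a[1]-a[0];u/=np.linalg.norm(u);D=pts-a[0];return D[:,0]*u[1]-D[:,1]*u[0]
def res(q,full=False):
    p=q[:3];t,Y=q[3:5];bt=q[5:7];bs=q[7:9]
    B=[(-65,95,t),(-65,-95,t),(65,95,t)];P=[(52,Y,121),(52,-Y,121)]
    o=[(proj("top",W(p,B))+bt-tp).ravel(),(proj("scene",W(p,[B[0],(65,-95,t)]))+bs-sp).ravel(),
     (proj("top",W(p,P))+bt-tpl).ravel(),(proj("scene",W(p,P))+bs-spl).ravel()]
    o+=[2*lat("top",p,y,tl[y],bt) for y in tl]+[2*lat("scene",p,y,sl[y],bs) for y in sl]
    if full:return o
    return np.r_[np.concatenate(o),(t-8)/4,bt/1.,bs/1.5]
r=least_squares(res,[520,-172,-.28,8,86,0,0,0,0],loss='soft_l1')
print(r.x.round(3));[print(m.round(1).tolist()) for m in res(r.x,1)]
p=r.x[:3]
for n,pt,b,z in(("scene",un(12,372,195,[(310,250)]),r.x[7:9],120),("top",un(10,380,170,[(175,322)]),r.x[5:7],118)):
    print(n,least_squares(lambda v:(proj(n,W(p,[(v[0],v[1],z)]))+b-pt).ravel(),[0,0]).x)
E
python3 fit2.py
```

```text
[ 5.21678e+02 -1.70893e+02 -2.88000e-01  7.61700e+00  8.58860e+01
  1.50000e-02  5.33000e-01  8.52000e-01  2.43000e-01]
[-0.7, 0.1, -0.6, 0.4, -0.2, -0.4]
[-0.2, -0.5, 1.8, 0.4]
[-0.2, -1.6, -0.6, -0.4]
[-0.8, -0.7, -1.0, 0.0]
[0.7, -0.2, 0.5, -0.3]
[0.9, 0.6]
[-1.1]
[-0.3, 0.5, 0.7, 1.1]
[0.3]
[-2.3, -0.6]
scene [-7.48062773  0.78109483]
top [-5.19959467  0.39763606]
```

```bash
python3 - <<'E'
from h import *
q=[521.7,-170.9,-.288]
t=W(q,[(-32,-.5,232)])[0];print(t);go(*t,1.5708+q[2])
E
```

```text
[ 490.8759388 -162.2902816  232.       ]
pos [ 513.8  -170.63  292.76] rot [ 3.1415e+00 -2.0000e-04  1.2903e+00] t 6.15 F [-0.67  0.33 -1.56] w 11.79
turn [ 0.0001 -0.0002  0.0075] shift [  1.66 -24.34  60.76]
```

Emit:
step_arm(increments="0 0 0.0075 0.8 -12 0 -1;0 0 0.0075 1.7 -24.3 0 -1;0 0 0.0075 1.7 -24.3 20 -1;0 0 0.0075 1.7 -24.3 45 -1;0 0 0.0075 1.7 -24.3 58 -1;0 0 0.0075 1.7 -24.3 61 -1;0 0 0.0075 1.7 -24.3 61 -1;0 0 0.0075 1.7 -24.3 61 -1")

```text
time: 7.15
tool_pos: [491.1, -163.4, 232.5]
tcp_rot: [3.14, 0.0, 1.281]
contact_force: [0.8, 0.1, -0.8]
grip_width: 11.9
```

```bash
cat > look.py <<'E'
import sys
from ov import *
from plant import *
o=get_obs();c=capture("scene");d["scene"]=c;pickle.dump((o,c),open(f"c_{sys.argv[1]}.pkl","wb"))
im=c["frame"][:,:,::-1].copy();x,y,w,h,k=375,140,75,90,6
if len(sys.argv)>2: x,y,w,h,k=map(int,sys.argv[2:7])
cv2.imwrite(f"pics/l{sys.argv[1]}.png",cv2.resize(im[y:y+h,x:x+w],None,fx=k,fy=k,interpolation=cv2.INTER_CUBIC))
print(np.round(o["tool_pos"],2),np.round(o["tcp_rot"],4),np.round(o["contact_force"],2),o["time"])
p=W([521.7,-170.9,-.288],[[0,0,0]]);D=o["tool_pos"][:2]-p[0,:2];a=-.288
print("rackframe tcp",D@[np.cos(a),np.sin(a)],D@[-np.sin(a),np.cos(a)])
E
python3 look.py 1 355 135 100 95 8
```

```text
[ 491.07 -163.42  232.5 ] [3.1400e+00 2.0000e-04 1.2813e+00] [ 0.83  0.1  -0.83] 7.15
rackframe tcp -31.496748476229968 -1.5270339567769948
```

View pics/l1.png

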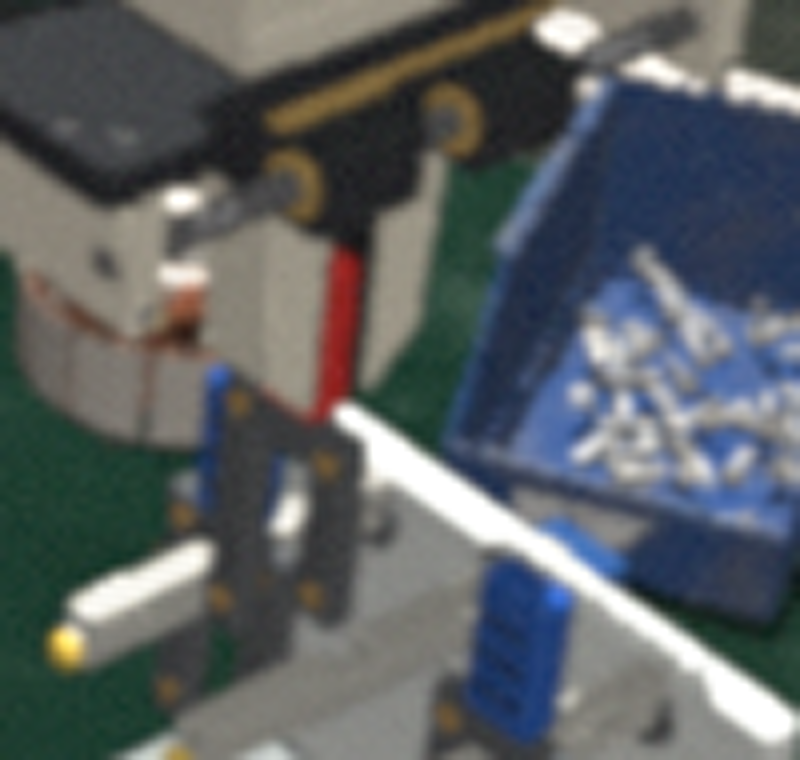

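```bash
cat > rel.py <<'E'
from h import *
import sys
P=[521.7,-170.9,-.288]
sl=un(12,372,195,[(95,362),(275,268),(345,232),(480,163)])
# each crest pixel -> world at z=120 , rack coords
def back(n,pt,z,p=P):
    return least_squares(lambda v:(proj(n,W(p,[(v[0],v[1],z)]))-pt).ravel(),[0,0]).x
print("mid crest pts rack xy (bias0 scene):",[back("scene",s,120).round(1).tolist() for s in sl])
for y,l in((49,[(285,40),(100,115)]),(-49,[(420,465)])): print(y,[back("scene",s,120).round(1).tolist() for s in un(12,372,195,l)])
tl=un(10,380,170,[(246,100),(218,200),(150,400),(122,500)])
print("top:",[back("top",s,120).round(1).tolist() for s in tl])
def hand(b,tcp,yaw):
    # fit dy,dz, bolts z
    a=yaw-np.pi/2
    def f(v):
        dy,dx,z1,z2,z3=v
        Q=W([0,0,a],[(dx-4,dy+15,z1),(dx-4,dy-15,z1),(dx-4,dy+15,z2),(dx-4,dy-15,z3)])+np.r_[tcp[:2],tcp[2]-42.7]
        return np.r_[(proj("scene",Q)-b).ravel(),dx/.3]
    r=least_squares(f,[0,0,5,-55,-33]);print("hand dy,dx,z:",r.x.round(2),"res",r.fun.round(2))
hand(un(8,355,135,[(240,402),(325,463),(222,596),(312,595)]),[491.07,-163.42,232.5],1.2813)
hand(un(8,375,120,[(180,268),(275,325),(157,480),(252,468)]),[513.85,-170.28,292.65],1.2907)
E
python3 rel.py
```

```text
mid crest pts rack xy (bias0 scene): [[-53.8, -1.9], [-14.4, -0.9], [1.2, -0.6], [32.1, -0.1]]
49 [[28.5, 44.1], [-11.2, 46.5]]
-49 [[-28.6, -50.1]]
top: [[47.8, 0.3], [23.3, -0.5], [-25.9, 0.2], [-49.5, -0.7]]
hand dy,dx,z: [  0.11   0.     7.89 -49.92 -30.12] res [-0.08 -0.11  0.21  0.12 -0.12 -0.01 -0.02 -0.    0.  ]
hand dy,dx,z: [  0.2    0.     8.28 -50.14 -29.94] res [-0.04 -0.1  -0.25  0.07 -0.06 -0.01  0.34  0.04  0.  ]
```

Emit:
step_arm(increments="0 0 -0.01 0.2 4 10 -1;0 0 -0.01 0.3 10.5 30 -1;0 0 -0.01 0.3 10.5 48 -1;0 0 -0.01 0.3 10.5 56 -1;0 0 -0.01 0.3 10.5 60 -1;0 0 -0.01 0.3 10.5 62 -1;0 0 -0.01 0.3 10.5 62 -1;0 0 -0.01 0.3 10.5 62 -1")

```text
time: 8.2
tool_pos: [501.0, -166.0, 170.1]
tcp_rot: [3.141, 0.0, 1.291]
contact_force: [0.1, 0.6, -1.6]
grip_width: 11.9
```

```bash
python3 look.py 2 355 155 100 95 8
```

```text
[ 501.04 -166.02  170.14] [3.1407e+00 1.0000e-04 1.2913e+00] [ 0.06  0.63 -1.62] 8.2
rackframe tcp -21.193100930293948 -1.1844636967650946
```

View pics/l2.png

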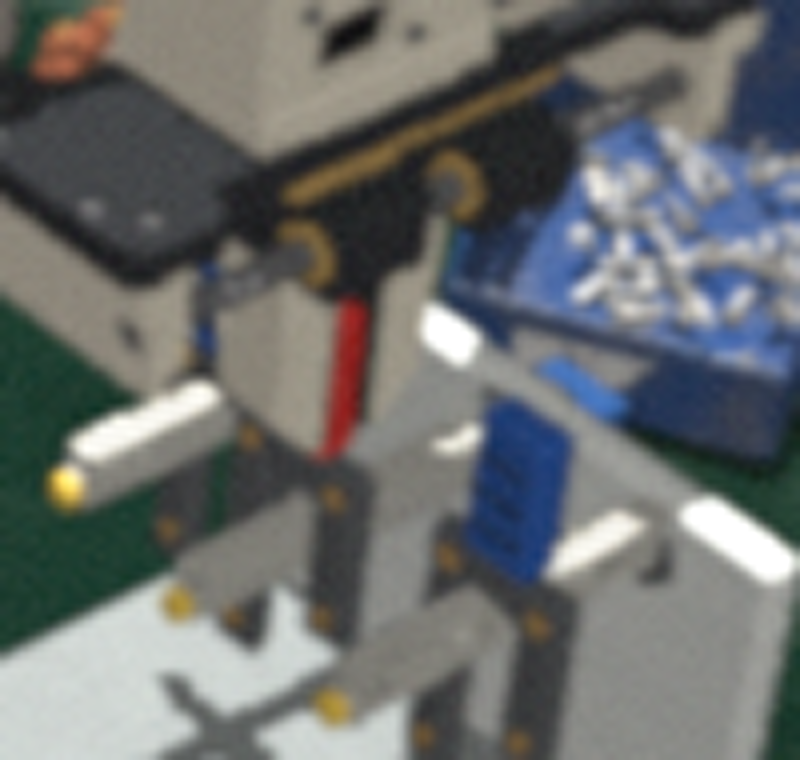

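Emit:
step_arm(increments="0 0 0 0 0 2 -1;0 0 0 0 0 4 -1;0 0 0 0 0 5.5 -1;0 0 0 0 0 5.5 -1")

```text
time: 8.75
tool_pos: [500.8, -165.9, 164.0]
tcp_rot: [-3.141, -0.0, 1.291]
contact_force: [-0.5, -0.3, -0.7]
grip_width: 11.9
```

Emit:
step_arm(increments="0 0 0 0 0 0.5 -1;0 0 0 0 0 0.8 -1;0 0 0 0 0 0.8 -1")

```text
time: 9.12
tool_pos: [500.8, -165.9, 163.4]
tcp_rot: [3.142, -0.0, 1.291]
contact_force: [-0.6, 0.6, -0.9]
grip_width: 11.6
```

Emit:
step_arm(increments="0 0 0 0 0 0.4 -1;0 0 0 0 0 0.8 -1;0 0 0 0 0 0.8 -1")

```text
time: 9.5
tool_pos: [500.9, -165.9, 162.7]
tcp_rot: [3.142, -0.0, 1.291]
contact_force: [0.4, 0.3, 0.4]
grip_width: 11.9
```

Emit:
step_arm(increments="0 0 0 0 0 0.3 -1;0 0 0 0 0 0.5 -1;0 0 0 0 0 0.5 -1;0 0 0 0 0 0.5 -1")

```text
time: 10.0
tool_pos: [500.9, -166.0, 162.3]
tcp_rot: [3.141, -0.0, 1.291]
contact_force: [-0.7, -0.1, 1.9]
grip_width: 11.9
```

Emit:
step_arm(increments="0 0 0 0 1 0 -1;0 0 0 0 2 0 -1;0 0 0 0 3 0 -1;0 0 0 0 4 0 -1;0 0 0 0 4 0 -1")

```text
time: 10.62
tool_pos: [504.9, -167.1, 162.1]
tcp_rot: [3.141, -0.0, 1.291]
contact_force: [-2.7, 1.4, 3.5]
grip_width: 11.7
```

Emit:
step_arm(increments="0 0 0 0 1 0 -1;0 0 0 0 2 0 -1;0 0 0 0 3 0 -1;0 0 0 0 4 0 -1;0 0 0 0 4 0 -1")

```text
time: 11.25
tool_pos: [508.7, -168.2, 162.1]
tcp_rot: [3.141, -0.0, 1.291]
contact_force: [-2.7, 0.1, 2.9]
grip_width: 11.9
```

Emit:
step_arm(increments="0 0 0 0 1 0 -1;0 0 0 0 2 0 -1;0 0 0 0 2 0 -1")

```text
time: 11.62
tool_pos: [510.7, -168.7, 162.1]
tcp_rot: [3.141, -0.0, 1.291]
contact_force: [-1.8, 0.2, 3.2]
grip_width: 12.0
```

Emit:
step_arm(increments="0 0 0 0 1 0 -1;0 0 0 0 2 0 -1;0 0 0 0 2 0 -1")

```text
time: 12.0
tool_pos: [512.6, -169.3, 161.8]
tcp_rot: [3.141, -0.0, 1.291]
contact_force: [0.6, -0.1, -1.1]
grip_width: 11.7
```

Emit:
step_arm(increments="0 0 0 0 1 0 -1;0 0 0 0 1 0.8 -1;0 0 0 0 1 1.5 -1;0 0 0 0 1 1.5 -1")

```text
time: 12.5
tool_pos: [513.3, -169.5, 160.5]
tcp_rot: [-3.141, -0.0, 1.291]
contact_force: [-0.0, -0.1, -1.9]
grip_width: 11.9
```

Emit:
step_arm(increments="0 0 0 0 0 0.7 -1;0 0 0 0 0 1.4 -1;0 0 0 0 0 2 -1;0 0 0 0 0 2 -1")

```text
time: 13.0
tool_pos: [513.3, -169.5, 158.5]
tcp_rot: [-3.141, -0.0, 1.291]
contact_force: [0.2, -0.2, -1.6]
grip_width: 11.4
```

Emit:
step_arm(increments="0 0 0 0 0 0.5 -1;0 0 0 0 0 1 -1;0 0 0 0 0 1.3 -1;0 0 0 0 0 1.3 -1")

```text
time: 13.5
tool_pos: [513.3, -169.5, 157.3]
tcp_rot: [-3.142, -0.0, 1.291]
contact_force: [-0.4, -0.7, -1.5]
grip_width: 11.8
```

Emit:
step_arm(increments="0 0 0 0 0 0.4 -1;0 0 0 0 0 0.7 -1;0 0 0 0 0 0.7 -1;0 0 0 0 0 0.7 -1")

```text
time: 14.0
tool_pos: [513.4, -169.5, 156.7]
tcp_rot: [3.142, -0.0, 1.291]
contact_force: [0.1, -0.4, -0.6]
grip_width: 11.7
```

Emit:
step_arm(increments="0 0 0 0 0 0.3 -1;0 0 0 0 0 0.6 -1;0 0 0 0 0 0.6 -1;0 0 0 0 0 0.6 -1")

```text
time: 14.5
tool_pos: [513.4, -169.5, 156.2]
tcp_rot: [3.141, -0.0, 1.291]
contact_force: [-1.5, 0.5, 2.6]
grip_width: 11.7
```

```bash
python3 look.py 3 355 155 100 95 8
```

```text
[ 513.39 -169.48  156.17] [ 3.1414e+00 -1.0000e-04  1.2913e+00] [-1.51  0.5   2.64] 14.5
rackframe tcp -8.370457493315591 -0.9936474257186099
```

View pics/l3.png

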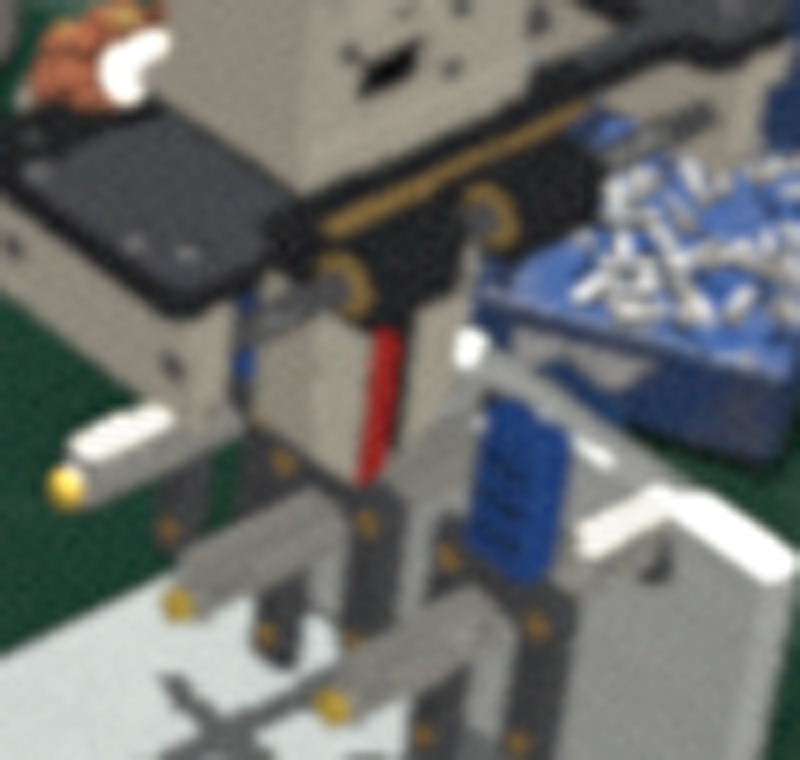

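Emit:
step_arm(increments="0 0 0 0 0 -0.3 -1;0 0 0 0 0 -0.3 -0.6;0 0 0 0 0 -0.3 -0.3;0 0 0 0 0 -0.3 -0.3;0 0 0 0 0 -0.3 -0.3;0 0 0 0 0 -0.3 -0.3")

```text
time: 15.3
tool_pos: [513.4, -169.5, 156.3]
tcp_rot: [-3.142, -0.0, 1.291]
contact_force: [-0.4, 1.7, 0.4]
grip_width: 32.0
```

Lift straight up, then swing away toward the left to clear the cameras.

Emit:
step_arm(increments="0 0 0 0 0 -5 -0.3;0 0 0 0 0 -20 -0.3;0 0 0 0 0 -50 -0.3;0 0 0 0 0 -95 -0.3;0 0 0 0 0 -130 -0.3;0 0 0 50 0 -130 -0.3;0 0 0 110 0 -130 -0.3;0 0 0 170 0 -130 -0.3;0 0 0 230 0 -130 -0.3;0 0 0 280 0 -130 -0.3;0 0 0 300 0 -130 -0.3;0 0 0 300 0 -130 -0.3;0 0 0 300 0 -130 -0.3")

```text
time: 16.92
tool_pos: [595.9, 117.3, 286.7]
tcp_rot: [3.141, 0.001, 1.29]
contact_force: [-0.1, -0.3, -0.3]
grip_width: 32.1
```

```bash
python3 look.py 4 340 170 125 120 6; python3 - <<'E'
from h import *
from plant import *
t=capture("top")["frame"][:,:,::-1];cv2.imwrite("pics/t4.png",cv2.resize(t[150:250,335:455],None,fx=6,fy=6,interpolation=cv2.INTER_CUBIC))
E
```

```text
[595.95 117.33 286.66] [3.1414e+00 5.0000e-04 1.2900e+00] [-0.15 -0.33 -0.31] 16.925
rackframe tcp -10.675302496960924 297.44716441042436
```

View pics/l4.png

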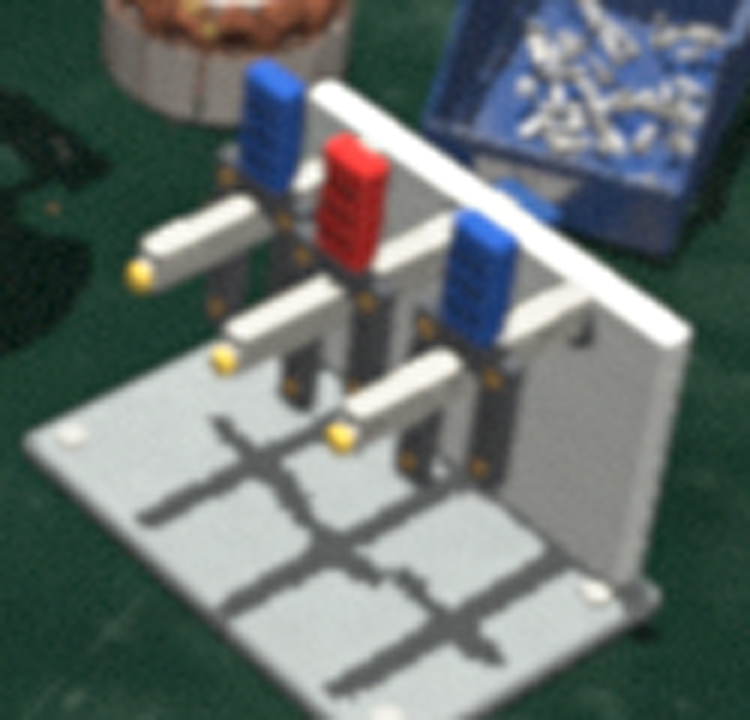

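View pics/t4.png

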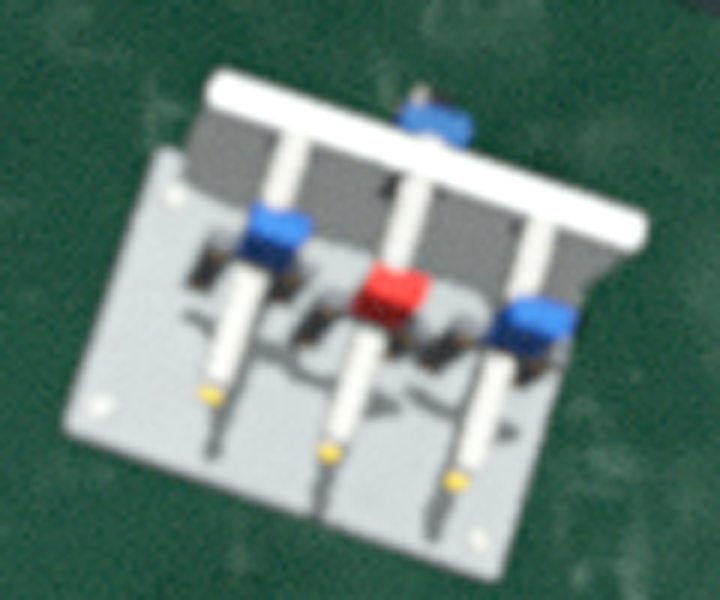

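```bash
python3 -c "
from plant import *
print(close_job())"
```

```text
the job is handed in; nothing more can be done
None
```

The red gauge is hanging on the middle prong, let go, and the job was handed in at about 17 s. `close_job` gives no verdict, so the result rests on my own checks.

**How it went:** I gripped the gauge across its red handle and lifted it straight off the rest. I lowered it over the middle prong in front of the groove until it just touched, about 3 N more than when hanging free. I then slid it inward at about 3.5 N on the reading, about 5 N net of the gauge's weight. That is just past the prong's yield point, by under 1 mm, and well below the 15 N limit. The support dropped away at about 9 mm in front of the rack's centre. I moved in 1 mm more and lowered it.

**Last checks:**
- **Home in the groove:** the gauge met the floor about 6 mm below the crest contact height, which matches the 6 mm groove depth. It was pressed with about 4 N there.
- **Final pictures:** both cameras show the red gauge hanging upright between the two blue ones. Compared by eye with the first pictures, the blue gauges have not moved. The arm is well clear.

**What disagreed:** the two cameras differed by about 2 mm on where the groove was, giving −7.5 and −5.2 mm. They also differed by 1–2 mm on the sideways position of the prongs. The fit by feel was at about −8 mm, so I went by touch.

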